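# Work a stuck heating block out of a dry-block heater

## Task

Open the clear cover of the dry-block heater by its front tab until it leans back on its stop. Then take the aluminium heating block by its bail and rock it from side to side, so that first one side and then the other snaps out of its sprung catch; a straight pull would only pick up the whole heater, which must stay standing where it is. Lift the block out level and finish still holding it just clear of the well, about a finger's breadth above it, without disturbing the spare block, the tube rack or the timer.

Things in the scene. Friction and masses are not known exactly. Their poses are not given: they have to be found in the camera images.
- heater: Dry-block heater, white housing 212 (x) x 230 (y) mm, deck 66 mm high, on rubber feet, loose on the worktop, 2.8 to 3.4 kg. Origin on the worktop under the centre of its well; z up, x to its rear, y to its left. Housing from x = -124 to +88 mm; from x = -72 the control panel slopes down to 35 mm high at its front.
- well_mouth (a point): Centre of the well's mouth at deck height, 66 mm above the heater's origin; axes as the heater's. The well is 74 (x) x 54 (y) mm and 24 mm deep: its floor is 42 mm above the worktop.
- lid (a joint): Opening angle of the clear cover: 0 shut, 1.75 rad on its stop (leaning back past upright). The cover (180 g) falls shut by itself if let go below about 1.0 rad, and falls on to its stop from beyond that.
- lid_hinge (a point): Middle of the cover's hinge line, which runs along the heater's y axis; in the heater's frame at x = +72, y = 0, z = 67.5 mm. Axes as the heater's. The cover is a clear box 126 (x) x 96 (y) x 70 mm high, open below.
- lid_tab (a point): Grip centre of the cover's front tab, a grey bar 12 mm wide (y) and 10 mm thick that stands 28 mm out from the front wall towards the robot. Shut, this point is 146 mm in front of the hinge line, 42 mm above it and 16 mm in front of the wall. Pinched across y, the tab turns between the fingers as the cover swings. Axes turn with the cover.
- block_bail (a point): Middle of the block's bail: an 8 mm steel rod bent to an upside-down U standing on the block; its level top runs along y (straight for 30 mm, legs at y = +-21 mm), axis 84 mm above the block's underside, 34 mm above its top. Axes are the block's; in the well they lie along the heater's.
- block_foot (a point): Centre of the underside of the block: aluminium, 70 (x) x 50 (y) x 50 mm, 12 holes of 11 mm in the top, 0.35 to 0.55 kg. It stands on the floor of the well (42 mm above the heater's origin) with 2 mm of play all round. Axes of the block.
- block_left (a point): Middle of the block's lower left edge, 25 mm to +y of block_foot. A sprung roller in the well's left wall sits in a groove along this side. It snaps out once this edge is about 5 mm up, then springs in below the block and keeps that side up. Both sides together resist a straight pull with 40 N; one side yields to 15 N pushed sideways at the bail, the block pivoting on its other lower edge.
- block_right (a point): Middle of the block's lower right edge, 25 mm to -y of block_foot; held by a like roller in the well's right wall.
- spare_block: Bystander: a second aluminium block of the same outer size and bail, with four holes of 17 mm, standing on the worktop to the left of the heater. Origin at the centre of its underside.
- tube_rack: Bystander: wire rack 55 x 127 x 85 mm with three capped tubes, left of the heater. Origin at the centre of its underside.
- timer: Bystander: flat timer 62 x 66 x 16 mm, to the right in front. Origin at the centre of its underside.

How it is judged (in metres and radians):
On the way, in this order (a step that is already met when the one before it is completed fails the run):
1. the cover leans back on its stop (opened past 1.65 rad) (value of joint lid above 1.65 rad), for 0.3 s.
2. one side of the block has been rocked out of its catch (its lower edge more than 5 mm up) while the other side is still held down (less than 3.5 mm up) (((z of block_left in the frame of heater above 0.047 m and z of block_right in the frame of heater below 0.0455 m) or (z of block_right in the frame of heater above 0.047 m and z of block_left in the frame of heater below 0.0455 m))), for 0.05 s.
3. the other side has come out of its catch as well (both lower edges more than 5 mm up) (z of each of block_left, block_right in the frame of heater above 0.047 m), for 0.05 s.
At the end, for the whole second after the job is handed in: The gripper holds the block level (within 11 degrees) above the well: its underside 2 to 50 mm above the deck, within 30 mm of the well's centre, touching neither heater nor cover and nearly still; the cover is on its stop and the heater stands flat on the worktop where it stood (z of block_foot in the frame of heater between 0.068 and 0.116 m and horizontal distance between block_foot and well_mouth below 0.03 m and angle between block_foot's own z axis and vertical below 0.2 rad and contact force between the fingers and block above 1 N and contact force between block and heater below 0.3 N and linear speed of block below 0.03 m/s and value of joint lid above 1.65 rad and height (world z) of heater below 0.004 m and distance of heater from where it was at the start of the episode below 0.03 m); the arm keeps its last pose, push and grip.
It fails at once if the heater is lifted (more than 8 mm), tipped (more than 4.5 degrees) or shifted (more than 30 mm) (height (world z) of heater above 0.008 m or angle between heater's own z axis and vertical above 0.08 rad or distance of heater from where it was at the start of the episode above 0.03 m).
It fails at once if the spare block, the tube rack or the timer is moved by more than 30 mm or tipped over (distance of any of spare_block, tube_rack, timer from where it was at the start of the episode above 0.03 m or angle between any of spare_block, tube_rack, timer's own z axis and vertical above 0.5 rad).
It also fails if it takes over 48 s, if anything falls off the work surface, if the arm or the gripper's body presses on something with over 40 N, if the wrist force passes 120 N, or if a joint passes its speed limit or range.

## Robot

A 6-joint arm with a two-finger parallel gripper is mounted at the origin on a cart in front of the work surface, level with it; the furniture and walls round the work are solid. World frame = base frame: x ahead of the robot, y to its left, z up, the work surface at z = 0. Lengths are in m, angles in degrees, forces in N, time in s.
With the tool pointing down it reaches from about 0.3 to 0.75 m from the base axis. Payload 8.5 kg.
Tool frame: the origin (TCP) lies on the centre line of the jaws, within the pads' length; the fingertips stand 19 mm ahead of it and the grasp point (between the pads) is the TCP (env.tcp_to_tips is the z of the fingertips in the tool frame, in m); z points along the fingers, y is the line along which they close (so a half turn about z gives the same grasp; the last joint's range is limited). The gripper opens to 85 mm and grips with 20 to 120 N. Pads are 22 mm wide; open, the fingers measure 114 mm over their backs; the gripper's body (76 mm by 85 mm) begins 54 mm behind the grasp point. The pads swing forward as they close: fully open they stand 13 mm farther back than shut.
Start: joints at [-84.93, 21.807, 74.336, -0, 83.858, -12.336], TCP at [0.165, -0.525, 0.25] pointing down, gripper open.
Joint ranges: [-178.18, 178.18], [-50.72, 133.34], [12.68, 142.11], [-81.47, 261.47], [9.98, 163.14], [-165.26, 165.26]. Speed limits (degrees/s): [136.94, 136.94, 180, 180, 180, 180].

## Interface

Orientations are given as a 3x3 rotation matrix whose columns are the frame's x, y, z axes.
In Python, from rig import env gives the robot as it stands.
- The arm moves only by the tool servo_tool, never from a script. Its argument "steps" is a list of rows, each an object of numbers: "tx", "ty", "tz": the shift along the world's x, y, z in cm; "yaw": the turn about the world's z in degrees; "claw": the finger opening in cm, from 0 to 8.54. In form: [{"tx": .., "ty": .., "tz": .., "yaw": .., "claw": ..}, ...]. A call has 1 to 20 rows; each row shifts and turns the commanded pose from where the row before left it; what a row does not reach is not made up. A row lasts 1/10 s, in which the tool goes at most 50 mm and 8.59 degrees, less where a joint would pass 70% of its speed; a pose out of reach is approached as far as the arm can. A call with a gripper value outside its range is refused whole. The fingers move at their own pace and stop on an object; "newtons" is the grip in N (left out, the last holds). Time passes only in rows, so rows that do not move let the fingers close. It gives the time, the measured TCP pose, the force, the opening and the grip force at its end, in the units of the state.
- env.observe(): the state, without advancing time (a new reading comes with each control period).
- env.get_image(name): name is "scene" or "top" or "wrist"; returns (picture, depth): 420x560x3 uint8, red, green, blue; 420x560 float32, m along the optical axis (not along the pixel's ray), 0 where there is no reading.
- env.camera_model(name): a dict with "fovy" (degrees; the focal length in pixels is half the picture's height over the tangent of half this angle, whatever the lens; pixels are square), "cx", "cy" (the principal point, pixels), "T" (4x4, takes a point from camera to world coordinates). Camera axes: x right, y down, z forward; pixel columns grow to the right and rows downward; lengths in m; the calibration is good to about 2 mm. A picture is of the moment at which its call begins: read the wrist's pose just before it. camera_model takes no time and is no camera call; for the wrist camera it gives the pose at the moment of the call.
- env.close_job(): hands the job in; it is judged then, once.
The state is a dict: "time_s": time; "q": joint angles; "qvel": joint speeds; "joint_efforts": joint torques, N m; "position": TCP position; "tool_rot": TCP orientation; "ft_force": force on the tool from outside, world axes, zero at the start; "wrist_torque": the same for the moment, N m; "grip_width": finger opening in m; "gripper_force": force on a finger pad.
Only numpy, scipy, OpenCV 4.12 (cv2) and the standard library are available. Lean on these libraries where they do the work, as an engineer would, in place of code of your own. Each camera call takes 0.05 s, during which the arm holds its last target. There are 200 camera calls.

## Working session

There is one attempt and no reset: what is moved stays moved. The work goes in short steps, Python scripts to look and compute and a tool call to move; the robot and the scene stay as the last step left them, time stands still between calls to the robot, and variables do not carry over. Pictures are saved under pics/ and viewed, at most 10 in all, crops included, and the job is handed in when it is done.

Besides the shell and the picture viewer there is one more tool, called after "Emit:" as name([rows], argument=value, ...), one row to a line, values as JSON. servo_tool: Moves the arm, as the interface text tells. Its arguments: {"type":"object","properties":{"steps":{"type":"array"},"newtons":{"type":"number"}},"required":["steps"]}

```bash
ls; mkdir -p pics; cat > h.py <<'E'
from rig import env
import numpy as np, cv2
def shot(n,f):
    m=env.camera_model(n); im,d=env.get_image(n); cv2.imwrite('pics/'+f+'.png',im[:,:,::-1]); np.savez('pics/'+f+'.npz',im=im,d=d,T=m['T'],fovy=m['fovy'],cx=m['cx'],cy=m['cy']); return im,d,m
def load(f):
    z=np.load('pics/'+f+'.npz'); return z['im'],z['d'],z
def fl(m): return 210/np.tan(np.radians(m['fovy'])/2)
def ray(m,u,v,z):
    T=m['T'];r=T[:3,:3]@np.array([(u-m['cx'])/fl(m),(v-m['cy'])/fl(m),1]);o=T[:3,3];return o+r*(z-o[2])/r[2]
def cloud(d,m):
    v,u=np.mgrid[:d.shape[0],:d.shape[1]];P=np.stack([(u-m['cx'])/fl(m)*d,(v-m['cy'])/fl(m)*d,d],-1)
    return P@m['T'][:3,:3].T+m['T'][:3,3]
E
python3 - <<'E'
from h import *
for n in('scene','top'):
    i,d,m=shot(n,n+'0');print(n,m['fovy'],m['T'].round(3).tolist())
print(env.observe())
E
```

```text
pics
scene 55.694547683882384 [[-0.393, -0.756, 0.523, -0.093], [-0.92, 0.329, -0.215, 0.295], [-0.009, -0.566, -0.825, 1.018], [0.0, 0.0, 0.0, 1.0]]
top 48.93079411179338 [[0.006, -0.997, 0.083, 0.366], [-1.0, -0.007, -0.014, 0.069], [0.015, -0.083, -0.996, 1.368], [0.0, 0.0, 0.0, 1.0]]
{'time_s': 0.1, 'q': array([-8.49292321e+01,  2.18378991e+01,  7.43798549e+01,  1.46333903e-03,
        8.38583081e+01, -1.23340517e+01]), 'qvel': array([-0.02429574, -0.05637236, -0.16154661, -0.17518319, -0.01173664,
        0.0690032 ]), 'joint_efforts': array([ 4.24826809e-03, -4.49217618e+01, -2.31652468e+01, -1.98890189e-04,
        3.68019551e-03, -1.21681417e-06]), 'position': array([ 0.16451443, -0.52456783,  0.24976957]), 'tool_rot': array([[ 9.54216007e-01,  2.99118377e-01, -9.20414941e-05],
       [ 2.99118232e-01, -9.54215137e-01,  1.32458329e-03],
       [ 3.08379816e-04, -1.29146986e-03, -9.99999119e-01]]), 'ft_force': array([ 0.28175226,  0.48152198, -0.72143791]), 'wrist_torque': array([ 0.00690551, -0.04102919, -0.01159215]), 'gripper_force': 0.0, 'grip_width': 0.08545969313053627}
```

View pics/top0.png

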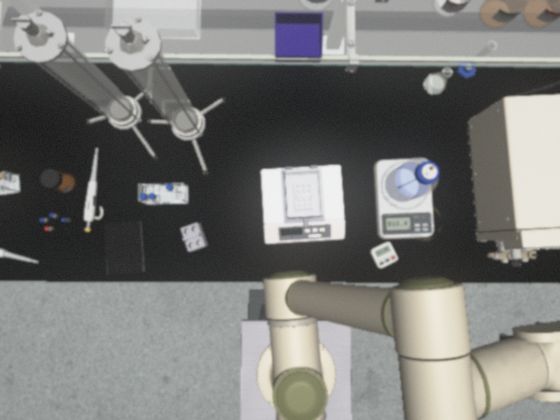

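View pics/scene0.png

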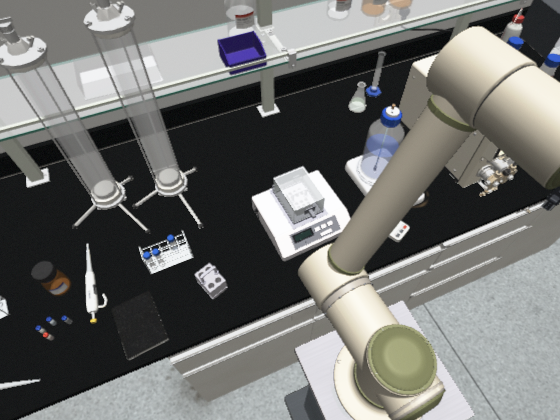

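The top view shows the heater at columns 262–344 and rows 165–243, with its panel towards the robot. The spare block is at (193,237), the rack at (163,193) and the timer at (384,255). The scene view agrees, with the tab at about (316,213).

```bash
python3 - <<'E'
from h import *
im,d,m=load('top0');P=cloud(d,m)
sub=np.zeros(d.shape,bool);sub[155:250,255:352]=1
k=sub&(P[...,2]>.055)&(P[...,2]<.076)&(im.min(-1)>120)
q=P[k][:,:2];r=cv2.minAreaRect(q.astype(np.float32)*1000);print(k.sum(),r,np.median(P[k][:,2]))
k=sub&(P[...,2]>.025)&(P[...,2]<.08)
r=cv2.minAreaRect(P[k][:,:2].astype(np.float32)*1000);print('all',r)
k=sub&(P[...,2]>.125);print('lid',k.sum(),P[k].min(0) if k.any() else 0,P[k].max(0) if k.any() else 0)
k=sub&(P[...,2]>.085)
r=cv2.minAreaRect(P[k][:,:2].astype(np.float32)*1000);print('lid',r)
for n,(u,v,z) in dict(spare=(193,237,.05),rack=(163,193,.085),timer=(384,255,.016),tab=(302,223,.108)).items():print(n,ray(m,u,v,z))
E
```

```text
3210 ((500.75189208984375, -16.993309020996094), (189.4225616455078, 231.23597717285156), 4.041472434997559) 0.06669055800768953
all ((489.445556640625, -17.614944458007812), (212.36500549316406, 231.20822143554688), 3.9100399017333984)
lid 1717 [ 0.36649203 -0.06628982  0.12558064] [0.57763079 0.06850171 1.36765265]
lid ((478.0111999511719, -10.166084289550781), (120.54145050048828, 244.88845825195312), 81.0079116821289)
spare [0.391251   0.29447497 0.05      ]
rack [0.51245164 0.37441614 0.085     ]
timer [ 0.34267215 -0.25779306  0.016     ]
tab [ 0.4301235  -0.01182684  0.108     ]
```

Emit:
servo_tool([
  {"tx":2,"ty":4.2,"yaw":-1.1,"claw":4},
  {"tx":2,"ty":4.2,"yaw":-1.1,"claw":4},
  {"tx":2,"ty":4.2,"yaw":-1.1,"claw":4},
  {"tx":2,"ty":4.2,"yaw":-1.1,"claw":4},
  {"tx":2,"ty":4.2,"yaw":-1.1,"claw":4},
  {"tx":2,"ty":4.2,"yaw":-1.1,"claw":4},
  {"tx":2,"ty":4.2,"yaw":-1.1,"claw":4},
  {"tx":2,"ty":4.2,"yaw":-1.1,"claw":4},
  {"tx":2,"ty":4.2,"yaw":-1.1,"claw":4},
  {"tx":2,"ty":4.2,"yaw":-1.1,"claw":4},
  {"tx":2,"ty":4.2,"yaw":-1.2,"claw":4},
  {"tx":2,"ty":4.2,"yaw":-1.2,"claw":4},
  {"claw":4},
  {"claw":4},
], newtons=25)

```text
invalid input at $.steps[0]: expected keys tx, ty, tz, yaw, claw
```

```bash
python3 - <<'E'
from h import *
i,d,m=shot('wrist','w1');print(m['T'].round(3).tolist(),m['fovy'],env.tcp_to_tips)
o=env.observe();print(o['time_s'],o['position'],o['tool_rot'].round(3).tolist(),o['q'],o['grip_width'])
E
```

```text
[[0.299, -0.912, -0.28, 0.235], [-0.954, -0.286, -0.088, -0.503], [-0.0, 0.293, -0.956, 0.373], [0.0, 0.0, 0.0, 1.0]] 62.6706183120059 0.019
0.15 [ 0.1645066  -0.5246055   0.24984947] [[0.954, 0.299, -0.0], [0.299, -0.954, 0.001], [0.0, -0.001, -1.0]] [-8.49299503e+01  2.18336926e+01  7.43729801e+01  4.02520397e-04
  8.38586208e+01 -1.23365586e+01] 0.08570934195712146
```

View pics/w1.png

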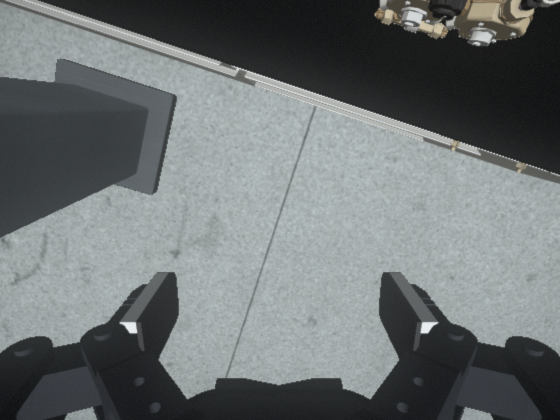

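All five keys are needed in every row. The picture only shows the start pose: floor, the edge of the bench, and the fingers at about (160,280) and (395,280).

Emit:
servo_tool([
  {"tx":2,"ty":4.2,"tz":0,"yaw":-1.1,"claw":4},
  {"tx":2,"ty":4.2,"tz":0,"yaw":-1.1,"claw":4},
  {"tx":2,"ty":4.2,"tz":0,"yaw":-1.1,"claw":4},
  {"tx":2,"ty":4.2,"tz":0,"yaw":-1.1,"claw":4},
  {"tx":2,"ty":4.2,"tz":0,"yaw":-1.1,"claw":4},
  {"tx":2,"ty":4.2,"tz":0,"yaw":-1.1,"claw":4},
  {"tx":2,"ty":4.2,"tz":0,"yaw":-1.1,"claw":4},
  {"tx":2,"ty":4.2,"tz":0,"yaw":-1.1,"claw":4},
  {"tx":2,"ty":4.2,"tz":0,"yaw":-1.1,"claw":4},
  {"tx":2,"ty":4.2,"tz":0,"yaw":-1.1,"claw":4},
  {"tx":2,"ty":4.2,"tz":0,"yaw":-1.2,"claw":4},
  {"tx":2,"ty":4.2,"tz":0,"yaw":-1.2,"claw":4},
  {"tx":0,"ty":0,"tz":0,"yaw":0,"claw":4},
  {"tx":0,"ty":0,"tz":0,"yaw":0,"claw":4},
], newtons=25)

```text
time_s: 1.55
position: [0.4045, -0.02, 0.2501]
tool_rot: [[0.997, 0.073, -0.001], [0.073, -0.997, -0.0], [-0.001, -0.0, -1.0]]
ft_force: [0.1, -0.4, 0.8]
grip_width: 0.0401
gripper_force: 0.0
```

```bash
python3 - <<'E'
from h import *
i,d,m=shot('wrist','w2');print(m['T'].round(3).tolist())
o=env.observe();print(o['time_s'],o['position'],o['tool_rot'].round(3).tolist(),o['q'],o['grip_width'])
E
```

```text
[[0.073, -0.953, -0.293, 0.478], [-0.997, -0.069, -0.022, -0.015], [0.001, 0.294, -0.956, 0.374], [0.0, 0.0, 0.0, 1.0]]
1.6 [ 0.40433723 -0.02095701  0.25015284] [[0.998, 0.071, -0.001], [0.071, -0.998, -0.0], [-0.001, 0.0, -1.0]] [-1.98268439e+01  7.08870651e+00  9.50462197e+01 -1.77244576e-02
  7.78923606e+01  6.61280809e+01] 0.03983692379186024
```

View pics/w2.png

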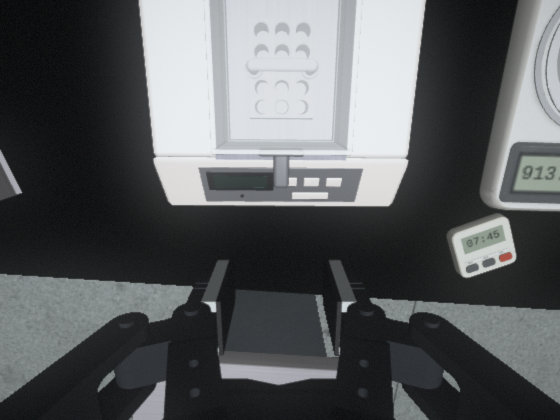

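The wrist view shows the tab at columns 274–289 and rows 156–187. The bail's top runs from (250,68) to (315,68), and the timer is to the right at (482,245).

```bash
python3 - <<'E'
from h import *
im,d,m=load('w2');P=cloud(d,m)
print('depth tab',P[160:186:5,281].round(4).tolist())
for n,u,v,z in [('tabend',281.5,187,.1145),('tabwall',281.5,156,.1145),('bailL',250,68,.13),('bailR',315,68,.13),('deckL',152,157,.066),('deckR',413,160,.066),('bailmid',282.5,66,.126)]:print(n,ray(m,u,v,z).round(4))
k=(P[...,2]>.1)&(P[...,2]<.13);k[:, :265]=0;k[:,300:]=0;k[:150]=0;k[195:]=0
print(k.sum(),P[k].min(0),P[k].max(0),np.median(P[k],0))
print('bail depth',P[66:70,260:310:10].reshape(-1,3).round(4)[:6])
E
```

```text
depth tab [[0.4397, -0.02, 0.1151], [0.4359, -0.0203, 0.1147], [0.432, -0.0206, 0.1141], [0.4282, -0.0209, 0.1141], [0.4244, -0.0211, 0.1145], [0.4202, -0.0215, 0.1131]]
tabend [ 0.4189 -0.0219  0.1145]
tabwall [ 0.4426 -0.0201  0.1145]
bailL [0.5006 0.0051 0.13  ]
bailR [ 0.5037 -0.0374  0.13  ]
deckL [0.4267 0.0937 0.066 ]
deckR [ 0.4409 -0.1384  0.066 ]
bailmid [ 0.5038 -0.0161  0.126 ]
504 [ 0.41810387 -0.03276234  0.11162365] [ 0.44505331 -0.00793978  0.12135411] [ 0.43200039 -0.02061885  0.11416871]
bail depth [[ 0.5016 -0.0018  0.1372]
 [ 0.502  -0.0081  0.1378]
 [ 0.5024 -0.0144  0.1379]
 [ 0.5029 -0.0208  0.138 ]
 [ 0.5035 -0.0271  0.1367]
 [ 0.501  -0.0018  0.1374]]
```

Emit:
servo_tool([
  {"tx":0.8,"ty":0,"tz":-3,"yaw":0,"claw":4},
  {"tx":0.8,"ty":0,"tz":-3,"yaw":0,"claw":4},
  {"tx":0.7,"ty":0,"tz":-3,"yaw":0,"claw":4},
  {"tx":0,"ty":0,"tz":-2,"yaw":0,"claw":4},
  {"tx":0,"ty":0,"tz":-1.9,"yaw":0,"claw":3},
  {"tx":0,"ty":0,"tz":0,"yaw":0,"claw":2},
  {"tx":0,"ty":0,"tz":0,"yaw":0,"claw":0.6},
  {"tx":0,"ty":0,"tz":0,"yaw":0,"claw":0.6},
  {"tx":0,"ty":0,"tz":0,"yaw":0,"claw":0.6},
  {"tx":0,"ty":0,"tz":0,"yaw":0,"claw":0.6},
], newtons=25)

```text
time_s: 2.6
position: [0.427, -0.0206, 0.1222]
tool_rot: [[0.998, 0.068, -0.0], [0.068, -0.998, 0.002], [-0.0, -0.002, -1.0]]
ft_force: [-0.8, 6.5, -2.2]
grip_width: 0.011
gripper_force: 30.0
```

```bash
python3 - <<'E'
from h import *
# tab arc in cm steps (heater yaw 4 deg)
a0=np.arctan2(42,-146);r=np.hypot(146,42)
th=np.linspace(0,1.62,19)
x=r*np.cos(a0-th);z=r*np.sin(a0-th)
dx=np.diff(x)/10;dz=np.diff(z)/10
print(np.c_[dx*np.cos(.07),dx*np.sin(.07),dz].round(2).tolist())
E
```

```text
[[0.44, 0.03, 1.3], [0.55, 0.04, 1.25], [0.66, 0.05, 1.2], [0.76, 0.05, 1.13], [0.86, 0.06, 1.06], [0.95, 0.07, 0.98], [1.04, 0.07, 0.89], [1.11, 0.08, 0.79], [1.18, 0.08, 0.69], [1.24, 0.09, 0.58], [1.28, 0.09, 0.46], [1.32, 0.09, 0.35], [1.34, 0.09, 0.23], [1.36, 0.1, 0.1], [1.36, 0.1, -0.02], [1.36, 0.1, -0.14], [1.34, 0.09, -0.26], [1.31, 0.09, -0.38]]
```

Emit:
servo_tool([
  {"tx":0.44,"ty":0.08,"tz":1.3,"yaw":0,"claw":0.6},
  {"tx":0.55,"ty":0.04,"tz":1.25,"yaw":0,"claw":0.6},
  {"tx":0.66,"ty":0.05,"tz":1.2,"yaw":0,"claw":0.6},
  {"tx":0.76,"ty":0.05,"tz":1.13,"yaw":0,"claw":0.6},
  {"tx":0.86,"ty":0.06,"tz":1.06,"yaw":0,"claw":0.6},
  {"tx":0.95,"ty":0.07,"tz":0.98,"yaw":0,"claw":0.6},
], newtons=25)

```text
time_s: 3.2
position: [0.4698, -0.0176, 0.1919]
tool_rot: [[0.998, 0.069, 0.001], [0.069, -0.998, 0.001], [0.001, -0.001, -1.0]]
ft_force: [3.2, 1.9, -7.6]
grip_width: 0.0111
gripper_force: 28.3
```

Emit:
servo_tool([
  {"tx":1.04,"ty":0.07,"tz":0.89,"yaw":0,"claw":0.6},
  {"tx":1.11,"ty":0.08,"tz":0.79,"yaw":0,"claw":0.6},
  {"tx":1.18,"ty":0.08,"tz":0.69,"yaw":0,"claw":0.6},
  {"tx":1.24,"ty":0.09,"tz":0.58,"yaw":0,"claw":0.6},
  {"tx":1.28,"ty":0.09,"tz":0.46,"yaw":0,"claw":0.6},
  {"tx":1.32,"ty":0.09,"tz":0.35,"yaw":0,"claw":0.6},
  {"tx":1.34,"ty":0.09,"tz":0.23,"yaw":0,"claw":0.6},
  {"tx":1.36,"ty":0.1,"tz":0.1,"yaw":0,"claw":0.6},
  {"tx":1.36,"ty":0.1,"tz":-0.02,"yaw":0,"claw":0.6},
], newtons=25)

```text
time_s: 4.1
position: [0.5824, -0.0099, 0.234]
tool_rot: [[0.998, 0.069, 0.003], [0.069, -0.998, -0.0], [0.003, 0.0, -1.0]]
ft_force: [-2.1, 2.5, 6.0]
grip_width: 0.011
gripper_force: 28.7
```

Emit:
servo_tool([
  {"tx":1.36,"ty":0.1,"tz":-0.14,"yaw":0,"claw":0.6},
  {"tx":1.34,"ty":0.09,"tz":-0.26,"yaw":0,"claw":0.6},
  {"tx":1.31,"ty":0.09,"tz":-0.38,"yaw":0,"claw":0.6},
  {"tx":0,"ty":0,"tz":0,"yaw":0,"claw":2.5},
  {"tx":0,"ty":0,"tz":0.2,"yaw":0,"claw":4},
  {"tx":0,"ty":0,"tz":2,"yaw":0,"claw":4},
  {"tx":0,"ty":0,"tz":3,"yaw":0,"claw":4},
  {"tx":-3.5,"ty":-0.2,"tz":3,"yaw":8,"claw":4},
  {"tx":-4,"ty":-0.3,"tz":0,"yaw":8,"claw":4},
  {"tx":-4,"ty":-0.3,"tz":0,"yaw":8,"claw":4},
  {"tx":0,"ty":0,"tz":0,"yaw":0,"claw":4},
  {"tx":0,"ty":0,"tz":0,"yaw":0,"claw":4},
], newtons=25)

```text
time_s: 5.3
position: [0.5063, -0.0149, 0.3066]
tool_rot: [[0.884, 0.468, 0.002], [0.468, -0.884, -0.001], [0.001, 0.001, -1.0]]
ft_force: [0.6, 0.3, 1.0]
grip_width: 0.0402
gripper_force: 0.0
```

```bash
python3 - <<'E'
from h import *
i,d,m=shot('scene','s2')
cv2.imwrite('pics/s2c.png',cv2.resize(i[120:300,200:440,::-1],None,fx=3,fy=3))
E
```

```text
(no output)
```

View pics/s2c.png

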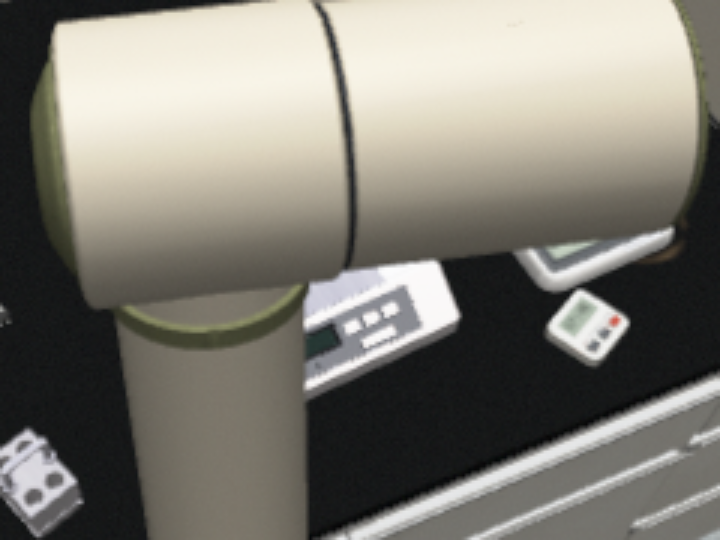

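The arm hides the cover in this view; only the panel, timer and spare block show, all undisturbed. I'll turn the wrist and look from there.

Emit:
servo_tool([
  {"tx":0,"ty":0,"tz":0,"yaw":8.25,"claw":4},
  {"tx":0,"ty":0,"tz":0,"yaw":8.25,"claw":4},
  {"tx":0,"ty":0,"tz":0,"yaw":8.25,"claw":4},
  {"tx":0,"ty":0,"tz":0,"yaw":8.25,"claw":4},
  {"tx":0,"ty":0,"tz":0,"yaw":8.25,"claw":4},
  {"tx":0,"ty":0,"tz":0,"yaw":8.25,"claw":4},
  {"tx":0,"ty":0,"tz":0,"yaw":8.25,"claw":4},
  {"tx":0,"ty":0,"tz":0,"yaw":8.25,"claw":4},
  {"tx":0,"ty":0,"tz":0,"yaw":0,"claw":4},
  {"tx":0,"ty":0,"tz":0,"yaw":0,"claw":4},
], newtons=25)

```text
time_s: 6.35
position: [0.5077, -0.0147, 0.3053]
tool_rot: [[-0.066, 0.998, -0.0], [0.998, 0.066, 0.0], [0.0, -0.0, -1.0]]
ft_force: [0.0, -0.1, -0.2]
grip_width: 0.0397
gripper_force: 0.0
```

```bash
python3 - <<'E'
from h import *
i,d,m=shot('wrist','w3');print(m['T'].round(3).tolist())
o=env.observe();print(o['position'],o['tool_rot'].round(3).tolist())
E
```

```text
[[0.998, 0.063, 0.019, 0.502], [0.065, -0.954, -0.294, 0.06], [0.0, 0.295, -0.956, 0.429], [0.0, 0.0, 0.0, 1.0]]
[ 0.50752747 -0.01469011  0.30529376] [[-0.066, 0.998, -0.0], [0.998, 0.066, 0.0], [0.0, -0.0, -1.0]]
```

View pics/w3.png

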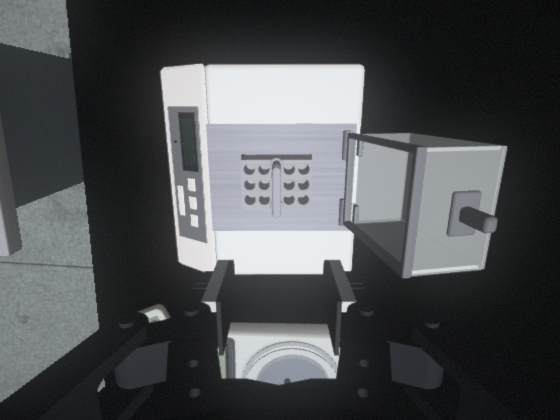

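The cover leans back on its stop, on the right. The bail's rod shows at column 277, rows 160–218, over the block's holes.

```bash
python3 - <<'E'
from h import *
im,d,m=load('w3');P=cloud(d,m)
k=(P[...,2]>.112)&(P[...,2]<.15);k[:,:240]=0;k[:,310:]=0;k[:150]=0;k[225:]=0
v,u=np.nonzero(k);print(k.sum(),u.min(),u.max(),v.min(),v.max(),P[k].min(0),P[k].max(0),np.median(P[k],0))
for (a,b) in [(277,160),(277,217),(277,188)]:print(ray(m,a,b,.126).round(4),P[b,a].round(4))
# lid hinge-angle: tab end points
print('tab',P[215:225,480].round(3)[::4])
E
```

```text
467 272 280 163 216 [ 0.49966505 -0.03857749  0.11326879] [0.50979702 0.00919884 0.13120178] [ 0.50457353 -0.01240277  0.12862982]
[0.5038 0.0137 0.126 ] [0.504  0.009  0.0952]
[ 0.5072 -0.0388  0.126 ] [ 0.5082 -0.0582  0.0664]
[ 0.5054 -0.0114  0.126 ] [ 0.5054 -0.0105  0.1299]
tab [[ 0.64  -0.001  0.211]
 [ 0.64  -0.003  0.212]
 [ 0.64  -0.006  0.213]]
```

Emit:
servo_tool([
  {"tx":-0.25,"ty":0,"tz":-4,"yaw":0,"claw":4},
  {"tx":0,"ty":0,"tz":-4,"yaw":0,"claw":4},
  {"tx":0,"ty":0,"tz":-3.5,"yaw":0,"claw":4},
  {"tx":0,"ty":0,"tz":-3,"yaw":0,"claw":4},
  {"tx":0,"ty":0,"tz":-2,"yaw":0,"claw":4},
  {"tx":0,"ty":0,"tz":-1.4,"yaw":0,"claw":3},
  {"tx":0,"ty":0,"tz":0,"yaw":0,"claw":2},
  {"tx":0,"ty":0,"tz":0,"yaw":0,"claw":1},
  {"tx":0,"ty":0,"tz":0,"yaw":0,"claw":0.3},
  {"tx":0,"ty":0,"tz":0,"yaw":0,"claw":0.3},
  {"tx":0,"ty":0,"tz":0,"yaw":0,"claw":0.3},
], newtons=60)

```text
time_s: 7.5
position: [0.5052, -0.0147, 0.1272]
tool_rot: [[-0.069, 0.998, 0.002], [0.998, 0.069, -0.0], [-0.001, 0.002, -1.0]]
ft_force: [2.7, -0.0, 1.0]
grip_width: 0.0057
gripper_force: 58.9
```

Emit:
servo_tool([
  {"tx":-0.02,"ty":0.2,"tz":0.02,"yaw":0,"claw":0.3},
  {"tx":-0.02,"ty":0.2,"tz":0.05,"yaw":0,"claw":0.3},
  {"tx":-0.02,"ty":0.2,"tz":0.05,"yaw":0,"claw":0.3},
  {"tx":0,"ty":0,"tz":0,"yaw":0,"claw":0.3},
], newtons=60)

```text
time_s: 7.9
position: [0.5048, -0.0105, 0.1278]
tool_rot: [[-0.07, 0.998, 0.002], [0.998, 0.07, -0.004], [-0.005, 0.001, -1.0]]
ft_force: [2.2, -11.3, -4.7]
grip_width: 0.0054
gripper_force: 58.6
```

Emit:
servo_tool([
  {"tx":-0.02,"ty":0.2,"tz":0.05,"yaw":0,"claw":0.3},
  {"tx":-0.02,"ty":0.2,"tz":0.05,"yaw":0,"claw":0.3},
  {"tx":0,"ty":0.1,"tz":0.02,"yaw":0,"claw":0.3},
  {"tx":0,"ty":0,"tz":0,"yaw":0,"claw":0.3},
], newtons=60)

```text
time_s: 8.3
position: [0.504, -0.004, 0.1296]
tool_rot: [[-0.07, 0.998, 0.001], [0.998, 0.07, -0.001], [-0.001, 0.001, -1.0]]
ft_force: [0.2, -0.7, 7.0]
grip_width: 0.0057
gripper_force: 60.5
```

Emit:
servo_tool([
  {"tx":-0.01,"ty":0.15,"tz":0.0,"yaw":0,"claw":0.3},
  {"tx":0,"ty":0,"tz":0,"yaw":0,"claw":0.3},
  {"tx":0,"ty":0,"tz":0,"yaw":0,"claw":0.3},
], newtons=60)

```text
time_s: 8.6
position: [0.5038, -0.0018, 0.1297]
tool_rot: [[-0.07, 0.998, 0.002], [0.998, 0.07, 0.0], [-0.0, 0.002, -1.0]]
ft_force: [-0.3, 1.7, 6.7]
grip_width: 0.0059
gripper_force: 60.8
```

```bash
python3 - <<'E'
from h import *
i,d,m=shot('wrist','w4')
cv2.imwrite('pics/w4c.png',cv2.resize(i[60:420,120:460,::-1],None,fx=1.6,fy=1.6))
E
```

```text
(no output)
```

View pics/w4c.png

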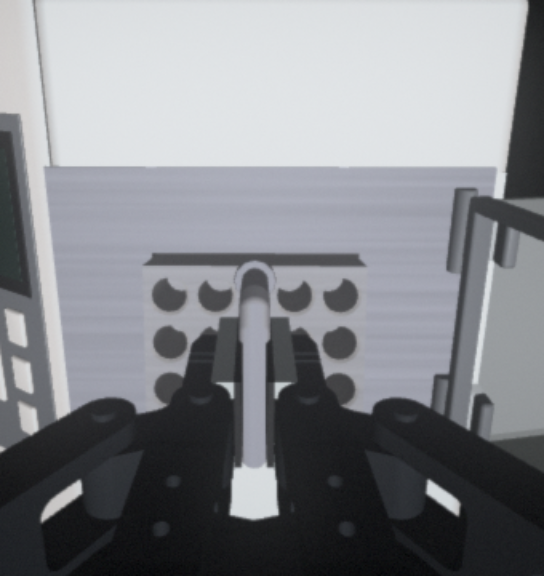

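The fingers hold the bail at crop (255,350). The block's top shows at crop x 145–365 and y from 265 down. I'll measure its tilt from the depth.

```bash
cat > tilt.py <<'E'
from h import *
import sys
im,d,m=load(sys.argv[1]);P=cloud(d,m)
def fit(k):
    Q=P[k];
    for _ in range(5):
        A=np.c_[Q[:,0]-.505,Q[:,1]+.015,np.ones(len(Q))];c=np.linalg.lstsq(A,Q[:,2],rcond=None)[0];r=Q[:,2]-A@c
        Q=Q[abs(r)<max(.0015,1.5*np.median(abs(r)))]
    return len(Q),c.round(4),(np.degrees(c[:2])).round(1),Q[:,1].min().round(4),Q[:,1].max().round(4)
k=np.zeros(d.shape,bool);k[228:305,212:242]=1;k[228:305,312:346]=1;k&=(P[...,2]>.08)&(P[...,2]<.13)&(im.min(-1)>90)
print('block',fit(k))
k=np.zeros(d.shape,bool);k[70:160,160:420]=1;k&=abs(P[...,2]-.066)<.006
print('deck',fit(k))
E
python3 tilt.py w4
```

```text
block (2553, array([ 0.0175, -0.1607,  0.0962]), array([ 1. , -9.2]), np.float64(-0.0273), np.float64(0.017))
deck (22734, array([ 0.0003, -0.0009,  0.066 ]), array([ 0. , -0.1]), np.float64(0.0401), np.float64(0.0945))
```

Emit:
servo_tool([
  {"tx":0.02,"ty":-0.25,"tz":0.05,"yaw":0,"claw":0.3},
  {"tx":0.02,"ty":-0.25,"tz":0.05,"yaw":0,"claw":0.3},
  {"tx":0.02,"ty":-0.25,"tz":0.05,"yaw":0,"claw":0.3},
  {"tx":0.02,"ty":-0.25,"tz":0.05,"yaw":0,"claw":0.3},
  {"tx":0,"ty":0,"tz":0,"yaw":0,"claw":0.3},
], newtons=60)

```text
time_s: 9.15
position: [0.5039, -0.0104, 0.1314]
tool_rot: [[-0.07, 0.998, -0.0], [0.998, 0.07, 0.004], [0.004, -0.0, -1.0]]
ft_force: [-1.0, 10.1, 8.2]
grip_width: 0.0057
gripper_force: 60.6
```

Emit:
servo_tool([
  {"tx":0.02,"ty":-0.2,"tz":0.1,"yaw":0,"claw":0.3},
  {"tx":0.02,"ty":-0.2,"tz":0.1,"yaw":0,"claw":0.3},
  {"tx":0.02,"ty":-0.2,"tz":0.1,"yaw":0,"claw":0.3},
  {"tx":0,"ty":0,"tz":0,"yaw":0,"claw":0.3},
], newtons=60)

```text
time_s: 9.55
position: [0.505, -0.0173, 0.1349]
tool_rot: [[-0.07, 0.998, 0.001], [0.998, 0.07, 0.002], [0.002, 0.001, -1.0]]
ft_force: [-1.6, 2.4, 15.8]
grip_width: 0.0058
gripper_force: 61.8
```

```bash
python3 -c "
from h import *
shot('wrist','w5')"; python3 tilt.py w5
```

```text
block (2204, array([0.0033, 0.0499, 0.1   ]), array([0.2, 2.9]), np.float64(-0.0441), np.float64(0.0023))
deck (22332, array([ 0.0017, -0.0224,  0.0677]), array([ 0.1, -1.3]), np.float64(0.0239), np.float64(0.0796))
```

Emit:
servo_tool([
  {"tx":0,"ty":0,"tz":0,"yaw":0,"claw":0.3},
  {"tx":0,"ty":0,"tz":0,"yaw":0,"claw":0.3},
], newtons=60)

```text
time_s: 9.8
position: [0.5055, -0.0177, 0.1356]
tool_rot: [[-0.07, 0.998, 0.003], [0.998, 0.07, 0.001], [0.0, 0.003, -1.0]]
ft_force: [-1.7, 2.5, 16.4]
grip_width: 0.0057
gripper_force: 61.9
```

```bash
python3 -c "
from h import *
shot('wrist','w6')"; python3 tilt.py w6; python3 - <<'E'
from h import *
im,d,m=load('w6');P=cloud(d,m)
# ground and deck heights on both sides
for f in('w4','w6'):
    im,d,m=load(f);P=cloud(d,m)
    for y in(.03,.06,.09):
        k=(abs(P[...,1]-y)<.006)&(abs(P[...,2]-.066)<.012);print(f,y,k.sum(),np.median(P[k][:,2]).round(4))
    k=abs(P[...,2])<.012;k[100:]=0;print('floor',k.sum(),np.median(P[k],0).round(4) if k.any() else '')
E
```

```text
block (2177, array([-0.0023,  0.0523,  0.1007]), array([-0.1,  3. ]), np.float64(-0.0441), np.float64(0.0018))
deck (22297, array([ 0.0016, -0.0233,  0.0677]), array([ 0.1, -1.3]), np.float64(0.0233), np.float64(0.0794))
w4 0.03 6648 0.0668
w4 0.06 7504 0.0658
w4 0.09 8198 0.0657
floor 37915 [ 5.067e-01  1.180e-01 -1.000e-04]
w6 0.03 7000 0.0668
w6 0.06 7636 0.0658
w6 0.09 8213 0.0657
floor 26449 [ 5.508e-01  1.056e-01 -1.000e-04]
```

Emit:
servo_tool([
  {"tx":-0.05,"ty":0,"tz":0.2,"yaw":0,"claw":0.3},
  {"tx":0,"ty":0,"tz":0.3,"yaw":0,"claw":0.3},
  {"tx":0,"ty":0,"tz":0.3,"yaw":0,"claw":0.3},
  {"tx":0,"ty":0,"tz":0,"yaw":0,"claw":0.3},
], newtons=60)

```text
time_s: 10.25
position: [0.5041, -0.018, 0.1416]
tool_rot: [[-0.07, 0.998, -0.001], [0.998, 0.07, 0.0], [0.0, -0.001, -1.0]]
ft_force: [-1.0, 1.6, -4.1]
grip_width: 0.0056
gripper_force: 59.7
```

Force now reads the block's weight: it hangs free. I'll keep lifting.

Emit:
servo_tool([
  {"tx":0,"ty":0,"tz":0.4,"yaw":0,"claw":0.3},
  {"tx":0,"ty":0,"tz":0.5,"yaw":0,"claw":0.3},
  {"tx":0,"ty":0,"tz":0.5,"yaw":0,"claw":0.3},
  {"tx":0,"ty":0,"tz":0.5,"yaw":0,"claw":0.3},
  {"tx":0,"ty":0.1,"tz":0.5,"yaw":0,"claw":0.3},
  {"tx":0,"ty":0,"tz":0,"yaw":0,"claw":0.3},
  {"tx":0,"ty":0,"tz":0,"yaw":0,"claw":0.3},
  {"tx":0,"ty":0,"tz":0,"yaw":0,"claw":0.3},
], newtons=60)

```text
time_s: 11.05
position: [0.5043, -0.0171, 0.1656]
tool_rot: [[-0.07, 0.998, -0.0], [0.998, 0.07, 0.0], [0.0, -0.0, -1.0]]
ft_force: [0.1, 0.1, -3.5]
grip_width: 0.0057
gripper_force: 59.8
```

```bash
python3 - <<'E'
from h import *
i,d,m=shot('wrist','w7')
cv2.imwrite('pics/w7c.png',i[:,:,::-1])
P=cloud(d,m)
for y in(.05,.08):
    k=(abs(P[...,1]-y)<.006)&(abs(P[...,2]-.066)<.012);print(y,np.median(P[k][:,2]).round(4))
E
python3 tilt.py w7
```

```text
0.05 0.0659
0.08 0.0658
block (440, array([0.005 , 0.0093, 0.1294]), array([0.3, 0.5]), np.float64(-0.0407), np.float64(0.0021))
deck (21429, array([ 0.0023, -0.0205,  0.0675]), array([ 0.1, -1.2]), np.float64(0.0191), np.float64(0.0835))
```

View pics/w7c.png

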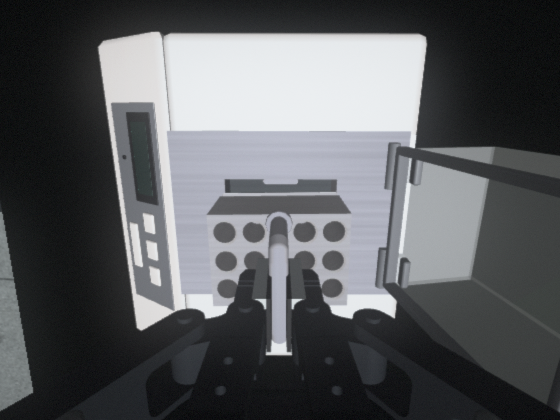

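The block hangs level over the well, its underside about 13 mm above the deck. The cover is still back on its stop and the heater is flat.

```bash
python3 -c "
from rig import env
print(env.close_job())"
```

```text
the job is handed in; nothing more can be done
None
```

I handed the job in (no verdict shown): cover back on its stop, block rocked out one side at a time and held level about 13 mm above the deck over the well, heater still flat in place.

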